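# Square a material sample on the scanner glass and close the lid

### The arm

A 6-joint arm with a two-finger parallel gripper is mounted at the origin on a cart in front of the work surface, level with it; the furniture and walls round the work are solid. World frame = base frame: x ahead of the robot, y to its left, z up, the work surface at z = 0. Lengths are in m, angles in rad, forces in N, time in s.
With the tool pointing down it reaches from about 0.25 to 0.725 m from the base axis. Payload 4 kg.
Tool frame: the origin (TCP) lies at the very end of the fingers, on their centre line; the grasp point (between the pads) lies 19 mm behind it; z points along the fingers, y is the line along which they close (so a half turn about z gives the same grasp; the last joint's range is limited). The gripper opens to 85 mm and grips with 20 to 120 N. Pads are 22 mm wide; open, the fingers measure 114 mm over their backs; the gripper's body (76 mm by 85 mm) begins 54 mm behind the grasp point. The pads swing forward as they close: fully open they stand 13 mm farther back than shut.
Start: joints at [-1.322, 0.241, 0.005, 1.335, 0, 1.571], TCP at [0.123, -0.485, 0.231] pointing down, gripper open.
Joint ranges: [-2.72, 2.72], [-1.05, 1.87], [-1.09, 1.28], [-1.99, 2.15], [-1.42, 1.44], [-3.14, 3.14]. Speed limits (rad/s): [2.79, 2.79, 3.14, 3.14, 3.14, 3.14].

### API

Orientations are given as a unit quaternion [x, y, z, w].
In Python, from workcell import * gives the robot as it stands. The module is installed in compiled form; this text tells all that it offers.
- The arm moves only by the tool send_rows, never from a script. Its argument "steps" is text: rows parted by semicolons, each of 7 numbers parted by spaces: the opening, from -1 (shut) to 1 (fully open), then the shift along the world's x, y, z in m, then the turn, a rotation vector about the world's x, y, z in rad. A call has exactly 5 rows; each row shifts and turns the commanded pose from where the row before left it; what a row does not reach is not made up. A row lasts 1/12 s, in which the tool goes at most 41.7 mm and 7.16 degrees, less where a joint would pass 70% of its speed; a pose out of reach is approached as far as the arm can. A call is refused whole if a number of a shift passes 0.0417 or a number of a turn 0.125, either way. A call with a gripper value outside its range is refused whole. The fingers move at their own pace and stop on an object; the grip force is fixed at half the most. Time passes only in rows, so rows that do not move let the fingers close, or fill a call up. It gives the time, the measured TCP pose, the force, the opening and the grip force at its end, in the units of the state.
- get_obs(): the state, without advancing time (a new reading comes with each control period).
- camera(name): name is "scene" or "top" or "wrist"; returns a dict with "frame" (384x512x3 uint8, red, green, blue), "range_z" (384x512 float32, m along the optical axis (not along the pixel's ray), 0 where there is no reading), "camera_matrix" (3x3 intrinsics, pixels), "k1" (the pictures are not rectified: a ray, as slopes to the right and down, at radius r is drawn at 1 + k1 r^2 times it, then the intrinsics apply), "extrinsics" (4x4, takes a point from world to camera coordinates); the wrist camera has in their place "T_tool_cam" (4x4, takes a point from camera to tool coordinates, whose origin is the TCP and whose axes are the flange's). Camera axes: x right, y down, z forward; pixel columns grow to the right and rows downward; lengths in m; the calibration is good to about 2 mm. A picture is of the moment at which its call begins: read the wrist's pose just before it.
- job_done(): hands the job in; it is judged then, once.
The state is a dict: "clock": time; "joint_pos": joint angles; "joint_vel": joint speeds; "tau": joint torques, N m; "eef_pos": TCP position; "tool_rot": TCP orientation; "ft_force": force on the tool from outside, world axes, zero at the start; "ft_torque": the same for the moment, N m; "grip_width": finger opening in m; "grasp_force": force on a finger pad.
Only numpy, scipy, OpenCV 4.12 (cv2) and the standard library are available. Lean on these libraries where they do the work, as an engineer would, in place of code of your own. Each camera call takes 0.05 s, during which the arm holds its last target. There are 200 camera calls.

### The job

Get the sample ready to scan: slide the white rectangular tile that lies on the open scanner's glass snugly into the marked front right corner of the glass, its long side along the front edge and its short side along the right edge. Then lower the scanner's lid gently, without letting it slam, until it is fully shut, and leave the other things on the desk where they are.

Things in the scene. Friction and masses are not known exactly. Their poses are not given: they have to be found in the camera images.
- scanner: grey flatbed scanner, fixed, 245 (x) x 285 (y) x 42 mm without lid. Origin: centre of its underside on the desk; x to its back (hinge side), y to its left, z up. Its glass is a window 170 (x) x 240 (y) mm centred on the origin, 39 mm above the desk; the frame round it stands 3 mm above the glass and stops a sliding tile. The keys on the front strip need not be used
- glass_corner (a point): front right inner corner of the window, at glass height (39 mm above the desk), marked by a small white arrow; axes as the scanner's. A tile pushed home there has its centre 32 to 33 mm behind (+x) and 65 mm to the left (+y) of this point
- sample: the white rectangular tile to be scanned, loose, 130 x 65 x 10 mm, lying on the glass; origin at the centre of its underside, x along its 130 mm side, y along its 65 mm side, z up. At the start it lies up to some 20 degrees askew, clear of the corner
- scanner_lid (a joint): angle of the scanner's lid about the hinge along the back of the scanner (rad): 0 = fully shut on the frame, grows as the lid opens, 1.57 = upright, 1.85 = as far as it goes. The hinge is stiff: the lid stays at any angle where it is left
- lid_hinge (a point): middle of the lid's hinge axis (parallel to the scanner's y), 108 mm behind the scanner's origin and 46 mm above the desk
- lid_edge (a point): middle of the lid's free edge, on its outer face. The lid is a plate 273 mm wide; its outer face lies 20 mm outside the hinge axis and reaches 205 mm from it (66 mm above the desk when shut). Its inner side, with a pale pad, is hollow: room for a tile lying within the window. A lip 70 mm wide sticks out 7 mm from the middle of the free edge
- square_tile: bystander: loose square tile 98 x 98 x 9 mm on the desk to the right of the scanner; origin at the centre of its underside
- wood_block: bystander: loose pale wood sample 48 x 110 x 13 mm on the desk to the right of the scanner; origin at the centre of its underside
- paint_pot: bystander: loose sample pot of paint with a white lid, 53 mm wide, 61 mm high, on the desk to the right of the scanner; origin at the centre of its underside
- colour_fan: bystander: loose fan of colour cards 158 x 126 x 19 mm on the desk to the right of the scanner; origin at the centre of its underside
- cup: bystander: loose mug 82 mm wide (113 mm with its handle), 92 mm high, standing on a thin coaster at the right end of the desk; origin at the centre of its underside

How it is judged:
By the outcome, as a careful person would: the job done as asked, in the order asked, and still so for the second after the job is handed in, with the robot touching nothing.
It also fails if it takes over 67 s, if anything falls off the work surface, if the arm or the gripper's body presses on something with over 40 N, if the wrist force passes 120 N, or if a joint passes its speed limit or range.

## Working session

There is one attempt and no reset: what is moved stays moved. The work goes in short steps, Python scripts to look and compute and a tool call to move; the robot and the scene stay as the last step left them, time stands still between calls to the robot, and variables do not carry over. Pictures are saved under pics/ and viewed, at most 10 in all, crops included, and the job is handed in when it is done.

Besides the shell and the picture viewer there is one more tool, called after "Emit:" as name(argument=value, ...) on one line, values as JSON. send_rows: Moves the arm, as the interface text tells. Its arguments: {"type":"object","properties":{"steps":{"type":"string"}},"required":["steps"]}

```bash
mkdir -p pics
cat > h.py <<'E'
from workcell import *
import numpy as np, cv2
from scipy.spatial.transform import Rotation as R
def cam(n):
    o=get_obs(); c=camera(n)
    if n=="wrist":
        T=np.eye(4);T[:3,:3]=R.from_quat(o["tool_rot"]).as_matrix();T[:3,3]=o["eef_pos"]
        c["wc"]=T@c["T_tool_cam"]
    else: c["wc"]=np.linalg.inv(c["extrinsics"])
    return c
def slopes(c,uv):
    K=np.array(c["camera_matrix"],float);uv=np.array(uv,float).reshape(-1,2)
    d=np.c_[(uv[:,0]-K[0,2])/K[0,0],(uv[:,1]-K[1,2])/K[1,1]];s=d.copy()
    for _ in range(20): s=d/(1+c["k1"]*(s**2).sum(1))[:,None]
    return s
def onplane(c,uv,z):
    s=slopes(c,uv);r=np.c_[s,np.ones(len(s))]@c["wc"][:3,:3].T;o=c["wc"][:3,3]
    return o+r*((z-o[2])/r[:,2])[:,None]
def bydepth(c,uv):
    s=slopes(c,uv);i=np.array(uv).reshape(-1,2).astype(int);z=c["range_z"][i[:,1],i[:,0]]
    return (np.c_[s,np.ones(len(s))]*z[:,None])@c["wc"][:3,:3].T+c["wc"][:3,3]
def save(c,n): cv2.imwrite("pics/"+n+".png",c["frame"][:,:,::-1])
E
python3 - <<'E'
from h import *
ims=[]
for n in("scene","top"):
    c=cam(n);save(c,n+"0");print(n,c["wc"].round(3),c["camera_matrix"],c["k1"])
o=get_obs();print({k:np.round(v,3) for k,v in o.items()})
E
```

```text
scene [[-0.906 -0.273  0.325  0.051]
 [-0.424  0.612 -0.668  0.725]
 [-0.016 -0.742 -0.67   1.054]
 [ 0.     0.     0.     1.   ]] [[443.7924293    0.         259.62079781]
 [  0.         443.7924293  189.69539254]
 [  0.           0.           1.        ]] 0.037810893668034536
top [[ 0.02  -0.983  0.18   0.343]
 [-1.    -0.018  0.011 -0.247]
 [-0.007 -0.18  -0.984  1.123]
 [ 0.     0.     0.     1.   ]] [[346.92695169   0.         258.51770069]
 [  0.         346.92695169 193.43204234]
 [  0.           0.           1.        ]] 0.03555891277529792
{'clock': np.float64(0.1), 'joint_pos': array([-1.322,  0.241,  0.004,  1.335, -0.   ,  1.571]), 'joint_vel': array([-0.   , -0.002,  0.003, -0.003,  0.   ,  0.001]), 'tau': array([ 0.0000e+00, -3.7314e+01,  2.5301e+01,  1.1000e-02,  0.0000e+00,
       -0.0000e+00]), 'eef_pos': array([ 0.123, -0.484,  0.23 ]), 'tool_rot': array([ 0.992,  0.124, -0.   , -0.001]), 'ft_force': array([0.313, 0.37 , 0.449]), 'ft_torque': array([-0.016,  0.038,  0.007]), 'grasp_force': np.float64(0.0), 'grip_width': np.float64(0.086)}
```

View pics/scene0.png

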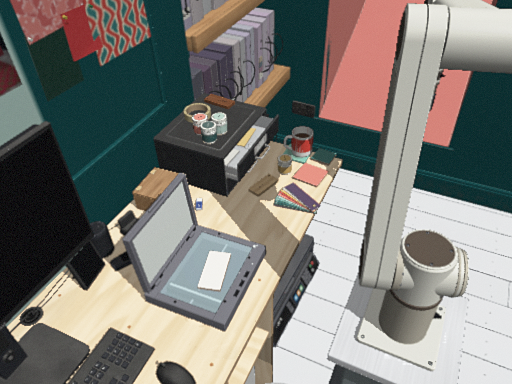

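View pics/top0.png

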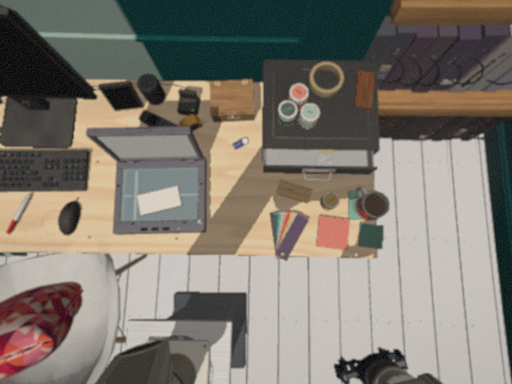

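The scene view shows the scanner with its lid open (tile near 214,270). In the top view the tile is at (159,201), the scanner at (160,195), and the desk items are to the right.

Run:
```python
from h import *
out=[]
for n,box in(("top",(110,160,215,240)),("scene",(140,220,275,330))):
    c=cam(n);f=c["frame"];x0,y0,x1,y1=box
    g=cv2.cvtColor(f,cv2.COLOR_RGB2HSV)
    crop=f[y0:y1,x0:x1];out.append(cv2.resize(crop[:,:,::-1],(400,300),interpolation=cv2.INTER_CUBIC))
    m=((g[:,:,2]>175)&(g[:,:,1]<40)).astype(np.uint8)
    M=np.zeros_like(m);M[y0:y1,x0:x1]=m[y0:y1,x0:x1]
    cs,_=cv2.findContours(M,0,2);k=max(cs,key=cv2.contourArea)
    print(n,cv2.contourArea(k))
    P=onplane(c,k[:,0,:],0.049)[:,:2]
    r=cv2.minAreaRect((P*1000).astype(np.float32));print("tile",r)
    vv,uu=np.mgrid[y0:y1,x0:x1];uv=np.c_[uu.ravel(),vv.ravel()]
    D=bydepth(c,uv);zt=D[M[y0:y1,x0:x1].ravel()>0,2];print("tile z",np.median(zt))
    fr=D[(D[:,2]>.036)&(D[:,2]<.05)];print(len(fr))
    r=cv2.minAreaRect((fr[:,:2]*1000).astype(np.float32));print("scan",r)
    print(np.percentile(fr[:,:2],[.5,2,98,99.5],axis=0))
    vv,uu=np.mgrid[100:384,60:300];A=bydepth(c,np.c_[uu.ravel(),vv.ravel()])
    A=A[(A[:,2]>.1)&(A[:,2]<.4)&(A[:,0]>.3)&(A[:,1]>-.15)&(A[:,1]<.35)];
    np.save(n+"A.npy",A)
cv2.imwrite("pics/crops.png",np.hstack(out))
```

```text
top 768.5
tile ((513.1258544921875, 76.78791809082031), (63.443824768066406, 129.28140258789062), 14.993640899658203)
tile z 0.048756547613054924
6160
scan ((528.6748657226562, 78.1834945678711), (232.12716674804688, 285.7452087402344), 2.2682769298553467)
[[ 0.41208708 -0.06479952]
 [ 0.41670577 -0.05946323]
 [ 0.63981419  0.21409729]
 [ 0.64464924  0.21893873]]
scene 2832.0
tile ((531.400390625, 84.03462219238281), (165.43789672851562, 234.14451599121094), 2.4050161838531494)
tile z 0.04715682010234601
6394
scan ((534.6958618164062, 79.1545639038086), (245.77224731445312, 288.9368896484375), 2.568162441253662)
[[ 0.41063557 -0.06138125]
 [ 0.41539206 -0.05529386]
 [ 0.64261332  0.21911825]
 [ 0.64756341  0.22294228]]
```

View pics/crops.png

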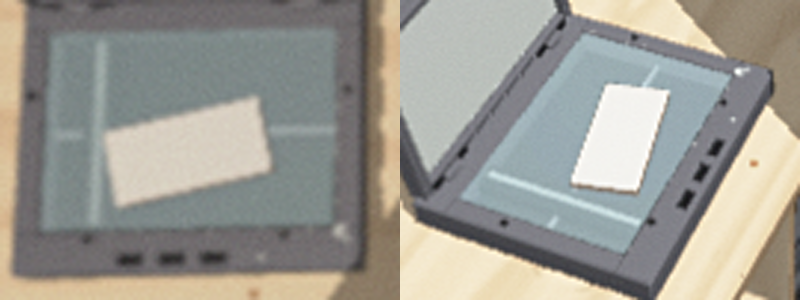

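Crops: the white arrow marks the front right corner at crop (340,232), and the tile is about 12° askew. Next I'll get the lid angle and a window check.

Run:
```python
from h import *
for n in("top","scene"):
    A=np.load(n+"A.npy")
    B=A[(A[:,2]>.10)&(A[:,0]>.6)&(A[:,0]<.8)&(A[:,1]>0)&(A[:,1]<.16)]
    m=np.median(B,0);print(n,len(B),m,np.percentile(B,[1,99],axis=0).round(3).tolist())
    h=np.histogram(B[:,2],10);
    for a,b in zip(h[1][:-1],h[1][1:]):
        q=B[(B[:,2]>=a)&(B[:,2]<b)];print(round(a,3),len(q),np.median(q[:,0]).round(4) if len(q) else 0)
c=cam("top");g=cv2.cvtColor(c["frame"],cv2.COLOR_RGB2HSV);print(g[175,140],g[215,140],g[225,130],g[200,160])
m=np.zeros(g.shape[:2],np.uint8);m[160:235,112:212]=((g[:,:,1]>40)&(g[:,:,0]>75)&(g[:,:,0]<110)&(g[:,:,2]>70))[160:235,112:212]
cs,_=cv2.findContours(m,0,2);k=max(cs,key=cv2.contourArea)
print("window",cv2.minAreaRect((onplane(c,k[:,0],.04)[:,:2]*1000).astype(np.float32)))
```

```text
top 1501 [0.65857345 0.08009643 0.19981844] [[0.651, 0.002, 0.102], [0.677, 0.159, 0.258]]
0.1 110 0.6531
0.116 117 0.6543
0.132 109 0.6555
0.148 119 0.6567
0.164 133 0.6578
0.18 125 0.6591
0.196 147 0.6605
0.212 94 0.6612
0.228 22 0.6567
0.244 524 0.663
scene 1900 [0.65951187 0.08543597 0.18700656] [[0.651, 0.002, 0.102], [0.677, 0.159, 0.257]]
0.1 164 0.6544
0.116 169 0.6557
0.132 179 0.6567
0.148 175 0.658
0.164 187 0.6594
0.18 181 0.6606
0.196 193 0.6616
0.212 198 0.6628
0.228 58 0.6614
0.244 395 0.6629
[ 83  23 135] [ 60   3 147] [165   9 111] [ 20  29 217]Traceback (most recent call last):
  File "<stdin>", line 11, in <module>
ValueError: max() iterable argument is empty
```

Emit:
send_rows(steps="-1 0.02 0.03 0 0 0 -0.01;-1 0.02 0.03 0 0 0 -0.01;-1 0.02 0.03 0 0 0 -0.01;-1 0.02 0.03 0 0 0 -0.01;-1 0.02 0.03 0 0 0 -0.01")

```text
clock: 0.67
eef_pos: [0.2235, -0.3332, 0.2312]
tool_rot: [0.995, 0.098, 0.0, -0.0]
ft_force: [1.1, -0.8, -0.1]
grip_width: 0.0256
grasp_force: 0.0
```

Emit:
send_rows(steps="-1 0.02 0.03 0 0 0 -0.01;-1 0.02 0.03 0 0 0 -0.01;-1 0.02 0.03 0 0 0 -0.01;-1 0.02 0.03 0 0 0 -0.01;-1 0.02 0.03 0 0 0 -0.01")

```text
clock: 1.08
eef_pos: [0.3237, -0.183, 0.2315]
tool_rot: [0.997, 0.074, 0.0, 0.0]
ft_force: [0.2, -0.5, -0.0]
grip_width: -0.0002
grasp_force: 0.0
```

Emit:
send_rows(steps="-1 0.025 0.03 0 0 0 -0.01;-1 0.025 0.03 0 0 0 -0.01;-1 0.025 0.03 0 0 0 -0.01;-1 0.025 0.03 0 0 0 -0.01;-1 0.025 0.03 0 0 0 -0.01")

```text
clock: 1.5
eef_pos: [0.449, -0.0327, 0.2314]
tool_rot: [0.999, 0.049, 0.0, 0.0]
ft_force: [1.1, -0.7, -0.4]
grip_width: -0.0
grasp_force: 0.0
```

Run:
```python
from h import *
c=cam("wrist");save(c,"w1");print(c["wc"].round(3),c["camera_matrix"][0])
```

```text
[[ 0.1   -0.941 -0.323  0.531]
 [-0.995 -0.095 -0.032 -0.026]
 [-0.001  0.325 -0.946  0.374]
 [ 0.     0.     0.     1.   ]] [298.80958921   0.         256.32905616]
```

View pics/w1.png

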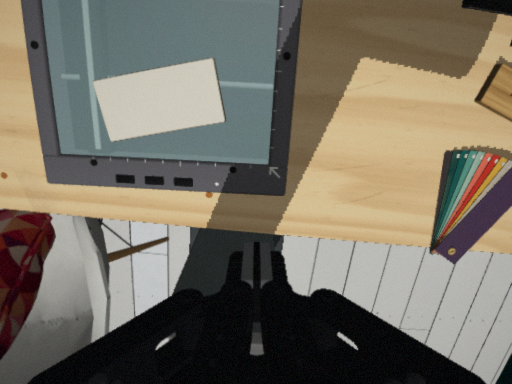

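The wrist view shows the glass corner near (271,164), with tile corners at about (94,82), (213,58), (225,121) and (112,141).

```bash
cat >> h.py <<'E'
def look():
    c=cam("wrist");g=cv2.cvtColor(c["frame"],cv2.COLOR_RGB2HSV).astype(int);L=cv2.connectedComponents
    m=((g[:,:,2]>150)&(g[:,:,1]<60)).astype(np.uint8)
    vv,uu=np.mgrid[0:384,0:512];P=bydepth(c,np.c_[uu.ravel(),vv.ravel()])
    ok=((P[:,0]>.42)&(P[:,0]<.63)&(P[:,1]>-.07)&(P[:,1]<.23)&(P[:,2]>.03)&(P[:,2]<.06)).reshape(384,512)
    m=cv2.morphologyEx(m*ok.astype(np.uint8),cv2.MORPH_OPEN,np.ones((5,5)))
    k=max(cv2.findContours(m,0,2)[0],key=cv2.contourArea)
    z=np.median(P.reshape(384,512,3)[m>0][:,2])
    r=cv2.minAreaRect((onplane(c,k[:,0],.049)[:,:2]*1000).astype(np.float32));print("tile",r,"z",z)
    w=((g[:,:,0]>75)&(g[:,:,0]<115)&(g[:,:,1]>25)&(g[:,:,2]>80)|(m>0)).astype(np.uint8)*ok
    w=cv2.morphologyEx(w.astype(np.uint8),cv2.MORPH_CLOSE,np.ones((15,15)));w=cv2.morphologyEx(w,cv2.MORPH_OPEN,np.ones((5,5)))
    k=max(cv2.findContours(w,0,2)[0],key=cv2.contourArea)
    W=onplane(c,k[:,0],.039)[:,:2]*1000
    return c,m,w,W,r
E
python3 - <<'E'
from h import *
c,m,w,W,r=look()
g=cv2.cvtColor(c["frame"],cv2.COLOR_RGB2HSV);print(g[40,240],g[175,240])
i=np.argmax(-W@[1,0]-W@[0,1]);print("corner mask",W[i],"bounds",W.min(0),W.max(0),len(W))
print(cv2.minAreaRect(W.astype(np.float32)))
print("by eye corner",onplane(c,[[271,164],[62,156]],.039).round(4))
print("tile eye",onplane(c,[[94,82],[213,58],[225,121],[112,141]],.049).round(4))
E
```

```text
tile ((528.5497436523438, 78.65067291259766), (115.41331481933594, 141.33827209472656), 2.398283004760742) z 0.04865334141491556
[ 88  34 121] [165  20  26]
corner mask [456.04985512 -45.38718083] bounds [445.59009096 -46.38767072] [628.14717954 200.00674384] 90
((536.4596557617188, 77.02024841308594), (172.58226013183594, 241.05084228515625), 2.627441167831421)
by eye corner [[ 0.4619 -0.0447  0.039 ]
 [ 0.4462  0.198   0.039 ]]
tile eye [[0.5317 0.1498 0.049 ]
 [0.5661 0.0271 0.049 ]
 [0.5053 0.0103 0.049 ]
 [0.4715 0.1328 0.049 ]]
```

Emit:
send_rows(steps="-1 0.028 0.0145 0 0 0 -0.01;-1 0.028 0.0145 0 0 0 -0.01;-1 0.028 0.0145 0 0 0 -0.01;-1 0.028 0.0145 0 0 0 -0.01;-1 0.028 0.0145 0 0 0 -0.01")

```text
clock: 2.02
eef_pos: [0.589, 0.0342, 0.2312]
tool_rot: [1.0, 0.028, -0.0, -0.002]
ft_force: [0.2, -0.6, 0.3]
grip_width: 0.0
grasp_force: 0.0
```

Emit:
send_rows(steps="-1 0 0 -0.04 0 0 0;-1 0 0 -0.04 0 0 0;-1 0 0 -0.04 0 0 0;-1 0 0 -0.035 0 0 0;-1 0 0 -0.02 0 0 0")

```text
clock: 2.43
eef_pos: [0.5848, 0.0325, 0.0515]
tool_rot: [1.0, 0.028, -0.004, -0.002]
ft_force: [-1.0, 0.1, -1.2]
grip_width: -0.0002
grasp_force: 0.0
```

Emit:
send_rows(steps="-1 0 0 0 0 0 0;-1 0 0 0 0 0 0;-1 0 0 -0.005 0 0 0;-1 0 0 -0.003 0 0 0;-1 0 0 0 0 0 0")

```text
clock: 2.85
eef_pos: [0.5894, 0.0334, 0.0496]
tool_rot: [1.0, 0.028, 0.001, -0.002]
ft_force: [0.1, -0.1, 0.5]
grip_width: -0.0
grasp_force: 0.0
```

Emit:
send_rows(steps="-1 0 0 -0.003 0 0 0;-1 0 0 -0.002 0 0 0;-1 -0.005 0 0 0 0 0;-1 -0.005 0 0 0 0 0;-1 -0.005 0 0 0 0 0")

```text
clock: 3.27
eef_pos: [0.5727, 0.0335, 0.0433]
tool_rot: [1.0, 0.028, -0.0, -0.002]
ft_force: [-0.1, -0.1, -0.8]
grip_width: -0.0002
grasp_force: 0.7
```

Emit:
send_rows(steps="-1 -0.004 0 0 0 0 0;-1 -0.004 0 0 0 0 0;-1 -0.004 0 0 0 0 0;-1 -0.004 0 0 0 0 0;-1 -0.004 0 0 0 0 0")

```text
clock: 3.68
eef_pos: [0.5533, 0.0327, 0.0435]
tool_rot: [1.0, 0.029, 0.0, -0.002]
ft_force: [0.7, 0.4, 0.4]
grip_width: 0.0003
grasp_force: 0.6
```

Emit:
send_rows(steps="-1 -0.003 0 0 0 0 0;-1 -0.003 0 0 0 0 0;-1 -0.003 0 0 0 0 0;-1 -0.003 0 0 0 0 0;-1 0 0 0 0 0 0")

```text
clock: 4.1
eef_pos: [0.5408, 0.0325, 0.0433]
tool_rot: [1.0, 0.029, -0.0, -0.002]
ft_force: [0.5, 0.3, -0.2]
grip_width: 0.0001
grasp_force: 0.3
```

```bash
sed -i 's/m=((g\[:,:,2\]>150)&(g\[:,:,1\]<60))/m=((g[:,:,2]>150)\&(g[:,:,1]<60)\&(g[:,:,0]<40))/' h.py
python3 - <<'E'
from h import *
c=cam("wrist");save(c,"w2")
o=get_obs();print(o["eef_pos"],o["ft_force"])
E
```

```text
[0.54090034 0.03263339 0.04328939] [-0.0983653   0.56674322 -0.71226616]
```

View pics/w2.png

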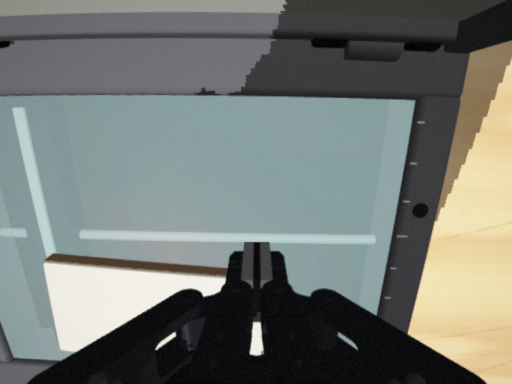

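The tile is nearly square to the window now, with its back edge running from (48,258) to (225,270). I'll lift, go left of it and measure.

Emit:
send_rows(steps="-1 0.01 0 0.01 0 0 0;-1 0 0.02 0.035 0 0 0;-1 0 0.02 0.035 0 0 0;-1 -0.02 0.03 0.02 0 0 0;-1 -0.03 0.025 0 0 0 0")

```text
clock: 4.57
eef_pos: [0.5112, 0.081, 0.1483]
tool_rot: [0.998, 0.066, 0.004, -0.023]
ft_force: [1.0, 0.0, 0.4]
grip_width: 0.0001
grasp_force: 0.0
```

Emit:
send_rows(steps="-1 -0.02 0.025 0 0 0 0;-1 0 0.02 0 0 0 0;-1 0 0 0 0 0 0;-1 0 0 0 0 0 0;-1 0 0 0 0 0 0")

```text
clock: 4.98
eef_pos: [0.4907, 0.1002, 0.1431]
tool_rot: [0.996, 0.082, -0.003, -0.031]
ft_force: [-0.0, 0.1, 1.0]
grip_width: -0.0001
grasp_force: 0.0
```

```bash
cat >> h.py <<'E'
def tile(n,z=.049):
    c=cam(n);g=cv2.cvtColor(c["frame"],cv2.COLOR_RGB2HSV).astype(int)
    m=((g[:,:,2]>170)&(g[:,:,1]<70)&((g[:,:,0]<40)|(g[:,:,1]<12))).astype(np.uint8)
    vv,uu=np.mgrid[0:384,0:512];P=bydepth(c,np.c_[uu.ravel(),vv.ravel()]).reshape(384,512,3)
    ok=(P[...,0]>.44)&(P[...,0]<.63)&(P[...,1]>-.055)&(P[...,1]<.21)&(P[...,2]>.0445)&(P[...,2]<.053)
    m=cv2.morphologyEx(m*ok.astype(np.uint8),cv2.MORPH_OPEN,np.ones((3,3)))
    k=max(cv2.findContours(m,0,2)[0],key=cv2.contourArea)
    Q=onplane(c,k[:,0],z)[:,:2]*1000
    r=cv2.minAreaRect(Q.astype(np.float32));print(n,np.round(r[0],1),np.round(r[1],1),round(r[2],2),"box",cv2.boxPoints(r).round().tolist())
    return c,m,Q
E
python3 - <<'E'
from h import *
print(get_obs()["eef_pos"])
for n in("top","scene"):
  try: tile(n)
  except Exception as e: print(n,e)
c,m,Q=tile("wrist");save(c,"w3")
E
```

```text
[0.49073085 0.10023533 0.14309906]
top [494.1  86.4] [ 63.1 130.2] 1.04 box [[461.0, 151.0], [464.0, 21.0], [527.0, 22.0], [525.0, 152.0]]
scene [496.4  87.4] [130.9  65.3] 88.06 box [[462.0, 23.0], [527.0, 21.0], [531.0, 152.0], [466.0, 154.0]]
wrist [497.4  84.7] [128.1  63.3] 88.31 box [[464.0, 22.0], [527.0, 20.0], [531.0, 148.0], [468.0, 150.0]]
```

View pics/w3.png

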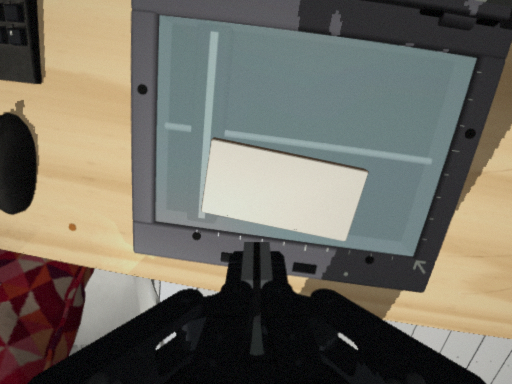

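Run:
```python
from h import *
o=get_obs();print(o["joint_pos"].round(3),o["joint_vel"].round(3),o["clock"])
```

```text
[ 0.163  0.3   -0.155  1.117  0.062  3.141] [ 0.001 -0.003 -0.003  0.    -0.001 -0.   ] 5.1333
```

```bash
cat >> h.py <<'E'
def rot_to(yaw_deg):
    t=R.from_euler("z",yaw_deg,degrees=True)*R.from_quat([1,0,0,0]);v=(t*R.from_quat(get_obs()["tool_rot"]).inv()).as_rotvec();return v
E
python3 -c "
from h import *
print(rot_to(92.5))"
```

```text
[-0.04215133 -0.0537824   1.44978872]
```

Emit:
send_rows(steps="-1 -0.0005 0.008 0 -0.0035 -0.0045 0.12;-1 -0.0005 0.008 0 -0.0035 -0.0045 0.12;-1 -0.0005 0.008 0 -0.0035 -0.0045 0.12;-1 -0.0005 0.008 0 -0.0035 -0.0045 0.12;-1 -0.0005 0.008 0 -0.0035 -0.0045 0.12")

```text
clock: 5.55
eef_pos: [0.488, 0.1403, 0.143]
tool_rot: [0.927, 0.376, -0.002, -0.019]
ft_force: [-0.2, 0.1, -0.1]
grip_width: 0.0003
grasp_force: 0.0
```

Emit:
send_rows(steps="-1 -0.0005 0.008 0 -0.0035 -0.0045 0.12;-1 -0.0005 0.008 0 -0.0035 -0.0045 0.12;-1 -0.0005 0.008 0 -0.0035 -0.0045 0.12;-1 -0.0005 0.008 0 -0.0035 -0.0045 0.12;-1 -0.0005 0.008 0 -0.0035 -0.0045 0.12")

```text
clock: 5.97
eef_pos: [0.4855, 0.1804, 0.143]
tool_rot: [0.774, 0.633, -0.0, -0.006]
ft_force: [0.0, 0.3, 0.1]
grip_width: -0.0001
grasp_force: 0.0
```

Emit:
send_rows(steps="-1 0 0 -0.015 -0.0035 -0.0045 0.12;-1 0 0 -0.025 -0.0035 -0.0045 0.12;-1 0 0 -0.025 0 0 0.005;-1 0 0 -0.02 0 0 0;-1 0 0 -0.007 0 0 0")

```text
clock: 6.38
eef_pos: [0.4831, 0.1793, 0.048]
tool_rot: [0.693, 0.721, -0.002, -0.002]
ft_force: [-1.0, 0.0, 0.0]
grip_width: 0.0
grasp_force: 0.0
```

Emit:
send_rows(steps="-1 0 0 -0.004 0 0 0;-1 0 0 -0.002 0 0 0;-1 0 -0.007 0 0 0 0;-1 0 -0.007 0 0 0 0;-1 0 -0.007 0 0 0 0")

```text
clock: 6.8
eef_pos: [0.486, 0.159, 0.0465]
tool_rot: [0.693, 0.721, 0.001, 0.0]
ft_force: [0.3, -0.2, 3.9]
grip_width: 0.0003
grasp_force: 2.2
```

Emit:
send_rows(steps="-1 0 -0.006 0 0 0 0;-1 0 -0.006 0 0 0 0;-1 0 -0.006 0 0 0 0;-1 0 -0.006 0 0 0 0;-1 0 -0.006 0 0 0 0")

```text
clock: 7.22
eef_pos: [0.4866, 0.1302, 0.0469]
tool_rot: [0.693, 0.721, 0.003, -0.0]
ft_force: [0.6, 5.2, 6.1]
grip_width: -0.0002
grasp_force: 3.0
```

Emit:
send_rows(steps="-1 0 -0.005 0 0 0 0;-1 0 -0.005 0 0 0 0;-1 0 -0.005 0 0 0 0;-1 0 -0.004 0 0 0 0;-1 0 0 0 0 0 0")

```text
clock: 7.63
eef_pos: [0.4866, 0.1105, 0.0468]
tool_rot: [0.693, 0.721, 0.002, 0.0]
ft_force: [-0.2, 2.8, 6.3]
grip_width: 0.0001
grasp_force: 3.3
```

Run:
```python
from h import *
print(get_obs()["eef_pos"],get_obs()["ft_force"])
for n in("top","scene","wrist"):
  try: tile(n)
  except Exception as e: print(n,e)
```

```text
[0.48655006 0.11050996 0.04684035] [-0.2399802   2.79621459  6.27525171]
top [496.   69.3] [60.  75.7] 1.03 box [[465.0, 107.0], [467.0, 31.0], [527.0, 32.0], [525.0, 108.0]]
scene [497.5 132.6] [67.1 41.9] 3.58 box [[463.0, 151.0], [465.0, 110.0], [532.0, 114.0], [530.0, 156.0]]
wrist [498.1 119.8] [59.5 63.5] 88.48 box [[466.0, 91.0], [529.0, 89.0], [531.0, 149.0], [467.0, 150.0]]
```

The fingertip rode over the tile top, which sits at a TCP z of about 0.047. I'll back out and redo the push lower.

Emit:
send_rows(steps="-1 0 0 0.015 0 0 0;-1 0 0.025 0 0 0 0;-1 0 0.025 0 0 0 0;-1 0 0.021 0 0 0 0;-1 0 0 0 0 0 0")

```text
clock: 8.2
eef_pos: [0.4854, 0.1836, 0.0606]
tool_rot: [0.692, 0.722, 0.001, -0.0]
ft_force: [-0.4, -0.3, -1.0]
grip_width: -0.0002
grasp_force: 0.0
```

Emit:
send_rows(steps="-1 0 0 -0.01 0 0 0;-1 0 0 -0.007 0 0 0;-1 0 0 -0.003 0 0 0;-1 0 0 0 0 0 0;-1 0 0 0 0 0 0")

```text
clock: 8.62
eef_pos: [0.4845, 0.18, 0.0395]
tool_rot: [0.693, 0.72, -0.001, -0.001]
ft_force: [0.2, 1.2, 0.7]
grip_width: -0.0005
grasp_force: 0.0
```

Run:
```python
from h import *
print(get_obs()["eef_pos"],get_obs()["ft_force"])
for n in("top","scene","wrist"):
  try: tile(n)
  except Exception as e: print(n,e)
```

```text
[0.48449824 0.17999783 0.03953979] [0.22771663 1.18426675 0.7270987 ]
top [496.5 101.5] [95.9 64.5] 86.92 box [[462.0, 55.0], [526.0, 52.0], [531.0, 148.0], [467.0, 151.0]]
scene [482.6  80.1] [44.  72.3] 33.19 box [[444.0, 98.0], [484.0, 38.0], [521.0, 62.0], [481.0, 122.0]]
wrist [485.7 129.7] [ 7.1 23.1] 2.36 box [[482.0, 141.0], [483.0, 118.0], [490.0, 118.0], [489.0, 141.0]]
```

Emit:
send_rows(steps="-1 0 -0.007 0 0 0 0;-1 0 -0.007 0 0 0 0;-1 0 -0.007 0 0 0 0;-1 0 -0.007 0 0 0 0;-1 0 -0.007 0 0 0 0")

```text
clock: 9.18
eef_pos: [0.4849, 0.1456, 0.0403]
tool_rot: [0.693, 0.721, 0.0, -0.001]
ft_force: [-0.3, 3.0, -0.2]
grip_width: -0.0
grasp_force: 0.6
```

Emit:
send_rows(steps="-1 0 -0.006 0 0 0 0;-1 0 -0.006 0 0 0 0;-1 0 -0.006 0 0 0 0;-1 0 -0.006 0 0 0 0;-1 0 -0.006 0 0 0 0")

```text
clock: 9.6
eef_pos: [0.4851, 0.1158, 0.0403]
tool_rot: [0.693, 0.721, 0.0, -0.0]
ft_force: [-1.2, 1.6, -0.7]
grip_width: 0.0001
grasp_force: 0.6
```

Emit:
send_rows(steps="-1 0 -0.003 0 0 0 0;-1 0 -0.003 0 0 0 0;-1 0 -0.003 0 0 0 0;-1 0 -0.003 0 0 0 0;-1 0 0 0 0 0 0")

```text
clock: 10.02
eef_pos: [0.4851, 0.1038, 0.0404]
tool_rot: [0.693, 0.721, 0.0, -0.0]
ft_force: [0.0, -0.2, 0.3]
grip_width: -0.0002
grasp_force: 0.0
```

Run:
```python
from h import *
print(get_obs()["eef_pos"],get_obs()["ft_force"])
for n in("top","scene","wrist"):
  try: c,m,Q=tile(n)
  except Exception as e: print(n,e)
save(cam("scene"),"s4")
```

```text
[0.48512395 0.10382189 0.04035382] [ 0.04695014 -0.16147585  0.25221452]
top [497.1  53.5] [46.4 82.8] 60.98 box [[450.0, 53.0], [522.0, 13.0], [545.0, 54.0], [472.0, 94.0]]
scene max() iterable argument is empty
wrist [486.2  52.8] [ 7.1 23.3] 2.33 box [[482.0, 64.0], [483.0, 41.0], [490.0, 41.0], [489.0, 65.0]]
```

Emit:
send_rows(steps="-1 0 -0.003 0 0 0 0;-1 0 -0.002 0 0 0 0;-1 0 -0.002 0 0 0 0;-1 0 -0.002 0 0 0 0;-1 0 -0.001 0 0 0 0")

```text
clock: 10.63
eef_pos: [0.4855, 0.0975, 0.0406]
tool_rot: [0.692, 0.722, 0.003, -0.003]
ft_force: [-0.1, 12.8, -0.2]
grip_width: 0.0001
grasp_force: 6.0
```

Emit:
send_rows(steps="-1 0 0 0 0 0 0;-1 0 -0.001 0 0 0 0;-1 0 -0.001 0 0 0 0;-1 0 -0.001 0 0 0 0;-1 0 0 0 0 0 0")

```text
clock: 11.05
eef_pos: [0.486, 0.0972, 0.041]
tool_rot: [0.691, 0.722, 0.006, -0.004]
ft_force: [-0.0, 16.7, -0.8]
grip_width: -0.0003
grasp_force: 8.5
```

Right wall reached with a firm 17 N. Next, push from the back.

Emit:
send_rows(steps="-1 0 0.005 0 0 0 0;-1 0 0.005 0.015 0 0 0;-1 0.01 0 0.035 0 0 0;-1 0.035 -0.02 0 0 0 0;-1 0.035 -0.02 0 0 0 0")

```text
clock: 11.47
eef_pos: [0.567, 0.0617, 0.0932]
tool_rot: [0.692, 0.722, 0.002, 0.002]
ft_force: [1.2, 0.2, 0.3]
grip_width: 0.0004
grasp_force: 0.0
```

Emit:
send_rows(steps="-1 0.01 -0.02 0 0.006 0.01 0;-1 0 0 0 0 0 0;-1 0 0 0 0 0 0;-1 0 0 0 0 0 0;-1 0 0 0 0 0 0")

```text
clock: 11.88
eef_pos: [0.574, 0.0418, 0.09]
tool_rot: [0.693, 0.721, -0.001, -0.006]
ft_force: [0.5, 1.2, -1.7]
grip_width: -0.0001
grasp_force: 0.0
```

Run:
```python
from h import *
print(get_obs()["eef_pos"],rot_to(92.5))
for n in("top","scene","wrist"):
  try: c,m,Q=tile(n)
  except Exception as e: print(n,e)
```

```text
[0.57403163 0.04176669 0.09003694] [-0.00679544 -0.0114287   0.00321237]
top [503.9  50.5] [63.9 74.3] 7.58 box [[467.0, 83.0], [477.0, 9.0], [540.0, 18.0], [531.0, 92.0]]
scene [504.1  53.1] [64.8 76.5] 7.61 box [[467.0, 87.0], [477.0, 11.0], [541.0, 19.0], [531.0, 95.0]]
wrist [505.6  48.9] [63.4 77.5] 8.05 box [[469.0, 83.0], [480.0, 6.0], [542.0, 15.0], [532.0, 92.0]]
```

Emit:
send_rows(steps="-1 0 -0.015 -0.01 -0.006 -0.01 0;-1 0 -0.012 -0.02 0 0 0;-1 0 0 -0.015 0 0 0;-1 0 0 -0.004 0 0 0;-1 0 0 0 0 0 0")

```text
clock: 12.45
eef_pos: [0.5739, 0.0148, 0.0406]
tool_rot: [0.693, 0.721, -0.001, -0.001]
ft_force: [0.9, 0.7, 0.4]
grip_width: -0.0
grasp_force: 0.0
```

Emit:
send_rows(steps="-1 -0.005 0 0 0 0 0;-1 -0.005 0 0 0 0 0;-1 -0.004 0 0 0 0 0;-1 -0.004 0 0 0 0 0;-1 -0.004 0 0 0 0 0")

```text
clock: 12.87
eef_pos: [0.5529, 0.0146, 0.0419]
tool_rot: [0.693, 0.721, 0.001, -0.0]
ft_force: [-0.5, -1.0, 0.1]
grip_width: 0.0002
grasp_force: 0.0
```

Emit:
send_rows(steps="-1 -0.003 0 0 0 0 0;-1 -0.003 0 0 0 0 0;-1 -0.003 0 0 0 0 0;-1 -0.003 0 0 0 0 0;-1 -0.002 0 0 0 0 0")

```text
clock: 13.28
eef_pos: [0.5397, 0.0143, 0.0418]
tool_rot: [0.693, 0.721, 0.001, 0.0]
ft_force: [2.1, -0.7, 0.9]
grip_width: 0.0001
grasp_force: 1.1
```

Emit:
send_rows(steps="-1 -0.002 0 -0.001 0 0 0;-1 -0.002 0 0 0 0 0;-1 -0.002 0 0 0 0 0;-1 -0.002 0 0 0 0 0;-1 -0.001 0 0 0 0 0")

```text
clock: 13.7
eef_pos: [0.5304, 0.0145, 0.0406]
tool_rot: [0.693, 0.721, 0.001, -0.0]
ft_force: [3.5, 0.3, 1.6]
grip_width: -0.0
grasp_force: 1.6
```

Emit:
send_rows(steps="-1 -0.001 0 0 0 0 0;-1 -0.001 0 0 0 0 0;-1 -0.001 0 0 0 0 0;-1 -0.001 0 0 0 0 0;-1 0 0 0 0 0 0")

```text
clock: 14.12
eef_pos: [0.5266, 0.0147, 0.0405]
tool_rot: [0.693, 0.721, 0.001, -0.0]
ft_force: [5.1, 0.7, 2.3]
grip_width: 0.0001
grasp_force: 2.3
```

Emit:
send_rows(steps="-1 -0.001 0 0 0 0 0;-1 -0.001 0 0 0 0 0;-1 -0.001 0 0 0 0 0;-1 -0.001 0 0 0 0 0;-1 0 0 0 0 0 0")

```text
clock: 14.53
eef_pos: [0.5258, 0.0156, 0.0413]
tool_rot: [0.693, 0.721, 0.004, 0.001]
ft_force: [9.7, 3.2, -1.0]
grip_width: -0.0001
grasp_force: 5.1
```

Run:
```python
from h import *
print(get_obs()["eef_pos"],get_obs()["ft_force"])
for n in("top","scene","wrist"):
  try: c,m,Q=tile(n)
  except Exception as e: print(n,e)
```

```text
[0.5257582  0.01562654 0.04126677] [ 9.73712479  3.24875631 -1.00962433]
top [483.6  58. ] [63.5 68.1] 4.36 box [[449.0, 90.0], [455.0, 22.0], [518.0, 26.0], [513.0, 94.0]]
scene [483.6  55.4] [65.7 79.9] 2.82 box [[449.0, 94.0], [453.0, 14.0], [518.0, 17.0], [514.0, 97.0]]
wrist [484.2  50.5] [63.1 81.6] 2.38 box [[451.0, 90.0], [454.0, 8.0], [517.0, 11.0], [514.0, 93.0]]
```

Now flush with the front edge, but there is still a few mm of gap on the right. Push from the left once more.

Emit:
send_rows(steps="-1 0.006 0 0 0 0 0;-1 0.004 0 0.02 0 0 0;-1 0 0.01 0.03 0 0 0;-1 -0.01 0.04 0 0 0 0;-1 -0.02 0.035 0 0 0 0")

```text
clock: 15.1
eef_pos: [0.503, 0.0995, 0.091]
tool_rot: [0.694, 0.72, 0.001, -0.0]
ft_force: [0.3, 0.5, -0.7]
grip_width: -0.0001
grasp_force: 0.0
```

Emit:
send_rows(steps="-1 -0.02 0.018 0 0 0 0;-1 0 0 -0.02 0 0 0;-1 0 0 -0.02 0 0 0;-1 0 0 -0.01 0 0 0;-1 0 0 0 0 0 0")

```text
clock: 15.52
eef_pos: [0.4788, 0.1168, 0.0394]
tool_rot: [0.693, 0.721, -0.003, -0.002]
ft_force: [1.2, -0.5, -0.2]
grip_width: -0.0001
grasp_force: 0.0
```

Run:
```python
from h import *
print(get_obs()["eef_pos"],get_obs()["ft_force"],rot_to(92.5))
for n in("top",):
  try: c,m,Q=tile(n)
  except Exception as e: print(n,e)
```

```text
[0.47875807 0.11682894 0.03943244] [ 1.16806422 -0.50975015 -0.17434458] [ 0.00048081 -0.00680145  0.00334573]
top [482.3  62.4] [48.2 72.4] 79.02 box [[442.0, 46.0], [513.0, 32.0], [522.0, 79.0], [451.0, 93.0]]
```

Emit:
send_rows(steps="-1 0 -0.004 0 0 0 0;-1 0 -0.004 0 0 0 0;-1 0 -0.003 0 0 0 0;-1 0 -0.003 0 0 0 0;-1 0 -0.002 0 0 0 0")

```text
clock: 15.98
eef_pos: [0.4818, 0.1009, 0.0401]
tool_rot: [0.693, 0.721, 0.0, -0.001]
ft_force: [0.7, 0.9, -1.2]
grip_width: -0.0002
grasp_force: 0.5
```

Emit:
send_rows(steps="-1 0 -0.002 0 0 0 0;-1 0 -0.002 0 0 0 0;-1 0 -0.002 0 0 0 0;-1 0 -0.001 0 0 0 0;-1 0 0 0 0 0 0")

```text
clock: 16.4
eef_pos: [0.4819, 0.0968, 0.0404]
tool_rot: [0.692, 0.722, 0.002, -0.003]
ft_force: [-0.6, 8.9, -0.7]
grip_width: -0.0001
grasp_force: 4.1
```

Emit:
send_rows(steps="-1 0 -0.001 0 0 0 0;-1 0 -0.001 0 0 0 0;-1 0 -0.001 0 0 0 0;-1 0 -0.001 0 0 0 0;-1 0 0 0 0 0 0")

```text
clock: 16.82
eef_pos: [0.482, 0.0966, 0.0408]
tool_rot: [0.691, 0.722, 0.005, -0.005]
ft_force: [-2.1, 17.4, -0.8]
grip_width: -0.0001
grasp_force: 9.1
```

Emit:
send_rows(steps="-1 0 0.006 0 0 0 0;-1 0 0.008 0.015 0 0 0;-1 0.01 0 0.035 0 0 0;-1 0.035 -0.02 0 0 0 0;-1 0.035 -0.03 0 0 0 0")

```text
clock: 17.23
eef_pos: [0.5614, 0.0587, 0.0934]
tool_rot: [0.691, 0.723, 0.003, 0.002]
ft_force: [0.7, -0.1, -0.1]
grip_width: -0.0001
grasp_force: 0.0
```

Emit:
send_rows(steps="-1 0 -0.035 0 0 0 0;-1 0 0 0 0 0 0;-1 0 0 -0.02 0 0 0;-1 0 0 -0.02 0 0 0;-1 0 0 -0.008 0 0 0")

```text
clock: 17.65
eef_pos: [0.5567, 0.0216, 0.04]
tool_rot: [0.693, 0.721, -0.001, -0.002]
ft_force: [-1.7, 0.4, 0.0]
grip_width: 0.0001
grasp_force: 0.0
```

Run:
```python
from h import *
print(get_obs()["eef_pos"],get_obs()["ft_force"],rot_to(92.5))
for n in("top","scene"):
  try: c,m,Q=tile(n)
  except Exception as e: print(n,e)
```

```text
[0.55670506 0.02157738 0.0400221 ] [-1.70686265  0.41755985  0.03001437] [-0.00016301 -0.00418453  0.00485132]
top [483.7  52.4] [59.7 62.7] 1.02 box [[453.0, 83.0], [454.0, 21.0], [514.0, 22.0], [513.0, 84.0]]
scene [483.7  53.1] [65.1 68.7] 2.31 box [[450.0, 86.0], [453.0, 17.0], [518.0, 20.0], [515.0, 89.0]]
```

Left edge is at the expected 0.086. One confirming push from the back to 12 N or so.

Emit:
send_rows(steps="-1 -0.007 0 0 0 0 0;-1 -0.007 0 0 0 0 0;-1 -0.007 0 0 0 0 0;-1 -0.004 0 0 0 0 0;-1 -0.003 0 0 0 0 0")

```text
clock: 18.17
eef_pos: [0.53, 0.0224, 0.043]
tool_rot: [0.693, 0.721, 0.0, -0.0]
ft_force: [-0.2, -1.0, 0.3]
grip_width: -0.0002
grasp_force: 0.0
```

Emit:
send_rows(steps="-1 -0.002 0 0 0 0 0;-1 -0.002 0 0 0 0 0;-1 -0.001 0 0 0 0 0;-1 -0.001 0 0 0 0 0;-1 0 0 0 0 0 0")

```text
clock: 18.58
eef_pos: [0.5257, 0.0224, 0.0427]
tool_rot: [0.693, 0.721, 0.001, 0.0]
ft_force: [2.4, 0.5, 1.1]
grip_width: 0.0001
grasp_force: 0.9
```

Emit:
send_rows(steps="-1 -0.001 0 0 0 0 0;-1 -0.001 0 0 0 0 0;-1 -0.001 0 0 0 0 0;-1 -0.001 0 0 0 0 0;-1 0 0 0 0 0 0")

```text
clock: 19.0
eef_pos: [0.5254, 0.0224, 0.044]
tool_rot: [0.693, 0.721, 0.004, 0.003]
ft_force: [8.6, 0.1, -0.3]
grip_width: -0.0001
grasp_force: 4.1
```

Emit:
send_rows(steps="-1 0.008 0 0 0 0 0;-1 0.005 0 0.02 0 0 0;-1 0 0 0.04 0 0 0;-1 0 0.01 0.04 0 0 0;-1 0 0.01 0.04 0 0 0")

```text
clock: 19.42
eef_pos: [0.5321, 0.0419, 0.1828]
tool_rot: [0.693, 0.721, -0.002, -0.002]
ft_force: [1.5, 0.8, 0.1]
grip_width: -0.0
grasp_force: 0.0
```

Emit:
send_rows(steps="-1 0 0.01 0.04 0 0 0;-1 0 0.01 0.04 0 0 0;-1 0 0.01 0.02 0 0 0;-1 0 0 0 0 0 0;-1 0 0 0 0 0 0")

```text
clock: 19.83
eef_pos: [0.5339, 0.0727, 0.2832]
tool_rot: [0.693, 0.721, 0.001, 0.0]
ft_force: [-1.5, -0.7, -0.7]
grip_width: -0.0001
grasp_force: 0.0
```

Run:
```python
from h import *
o=get_obs();print(o["eef_pos"],o["joint_pos"].round(3),rot_to(92.5))
for n in("top","scene","wrist"):
  try: c,m,Q=tile(n)
  except Exception as e: print(n,e)
f=[]
for n in("scene","wrist"): f.append(cam(n)["frame"][:,:,::-1])
a=cv2.resize(f[0][210:340,130:290],(400,325),interpolation=cv2.INTER_CUBIC)
cv2.imwrite("pics/s5.png",np.hstack([a,cv2.resize(f[1],(400,325))]))
```

```text
[0.53387697 0.07269222 0.28319727] [1.350e-01 3.040e-01 2.240e-01 1.490e+00 1.000e-03 1.665e+00] [-0.00100433  0.0010604   0.00282752]
top [482.3  46.7] [62.8 75.3] 1.06 box [[450.0, 84.0], [452.0, 9.0], [514.0, 10.0], [513.0, 85.0]]
scene [483.8  49.6] [65.  77.3] 2.62 box [[450.0, 87.0], [453.0, 9.0], [518.0, 12.0], [515.0, 90.0]]
wrist [484.9  46.6] [63.9 75.6] 2.3 box [[451.0, 83.0], [454.0, 8.0], [518.0, 10.0], [515.0, 86.0]]
```

View pics/s5.png

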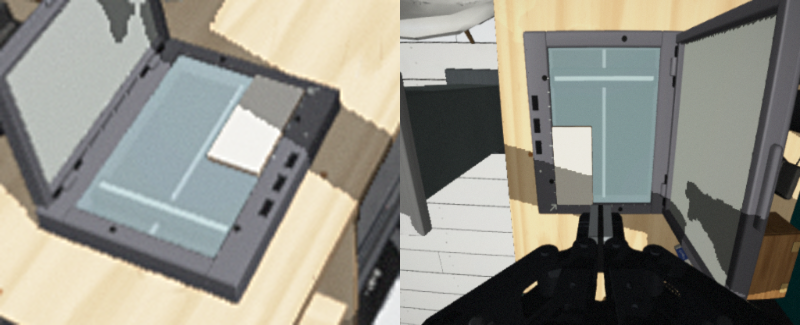

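The tile sits in the corner in both views, in the shaded part beside the arrow. Now the lid: go over it and behind.

Run:
```python
from h import *
for n in("top","scene"):
    c=cam(n);vv,uu=np.mgrid[0:384,0:512];P=bydepth(c,np.c_[uu.ravel(),vv.ravel()])
    for x in np.arange(.69,.9,.03):
        q=P[(abs(P[:,0]-x)<.015)&(P[:,1]>0)&(P[:,1]<.16)];print(n,round(x,2),len(q),np.percentile(q[:,2],[50,98]).round(3) if len(q) else'')
```

```text
top 0.69 34 [0.249 0.252]
top 0.72 0 
top 0.75 18 [0.052 0.06 ]
top 0.78 319 [0.023 0.061]
top 0.81 333 [0.003 0.025]
top 0.84 496 [0.006 0.096]
top 0.87 606 [0.045 0.104]
top 0.9 283 [0.051 0.104]
scene 0.69 34 [0.249 0.25 ]
scene 0.72 1 [0. 0.]
scene 0.75 40 [-0.     0.002]
scene 0.78 152 [0.017 0.027]
scene 0.81 103 [0.021 0.027]
scene 0.84 384 [0.021 0.098]
scene 0.87 651 [0.043 0.103]
scene 0.9 166 [0.004 0.104]
```

Emit:
send_rows(steps="-1 0 0 0.03 0 0 0;-1 0.035 0 0.005 0 0 0;-1 0.035 0 0 0 0 0;-1 0.035 0 0 0 0 0;-1 0.03 0 0 0 0 0")

```text
clock: 20.6
eef_pos: [0.6702, 0.0719, 0.3169]
tool_rot: [0.693, 0.721, 0.0, -0.0]
ft_force: [0.7, 0.9, 0.3]
grip_width: 0.0003
grasp_force: 0.0
```

Emit:
send_rows(steps="-1 0.02 0 0 0 0 0;-1 0.02 0 0 0 0 0;-1 0.01 0 0 0 0 0;-1 0 0 0 0 0 0;-1 0 0 0 0 0 0")

```text
clock: 21.02
eef_pos: [0.7191, 0.072, 0.3149]
tool_rot: [0.693, 0.721, -0.001, -0.001]
ft_force: [0.4, -0.2, -0.4]
grip_width: 0.0001
grasp_force: 0.0
```

Emit:
send_rows(steps="-1 0 0 -0.025 0 0 0;-1 0 0 -0.025 0 0 0;-1 0 0 -0.025 0 0 0;-1 0 0 -0.02 0 0 0;-1 0 0 0 0 0 0")

```text
clock: 21.43
eef_pos: [0.7147, 0.072, 0.2175]
tool_rot: [0.693, 0.721, -0.003, -0.004]
ft_force: [-0.0, -0.1, -1.7]
grip_width: -0.0001
grasp_force: 0.0
```

Emit:
send_rows(steps="-1 -0.006 0 0 0 0 0;-1 -0.006 0 0 0 0 0;-1 -0.006 0 0 0 0 0;-1 -0.006 0 0 0 0 0;-1 -0.006 0 0 0 0 0")

```text
clock: 21.85
eef_pos: [0.6896, 0.0721, 0.2258]
tool_rot: [0.693, 0.721, 0.003, 0.002]
ft_force: [4.2, -0.9, 2.9]
grip_width: 0.0004
grasp_force: 1.9
```

Emit:
send_rows(steps="-1 -0.007 0 0 0 0 0;-1 -0.007 0 0 0 0 0;-1 -0.007 0 0 0 0 0;-1 -0.007 0 0 0 0 0;-1 -0.007 0 0 0 0 0")

```text
clock: 22.27
eef_pos: [0.6552, 0.0716, 0.2266]
tool_rot: [0.693, 0.721, 0.003, 0.003]
ft_force: [2.9, -2.0, 2.3]
grip_width: -0.0002
grasp_force: 1.7
```

Emit:
send_rows(steps="-1 -0.007 0 0 0 0 0;-1 -0.007 0 0 0 0 0;-1 -0.007 0 0 0 0 0;-1 -0.007 0 -0.001 0 0 0;-1 -0.007 0 -0.001 0 0 0")

```text
clock: 22.68
eef_pos: [0.6197, 0.0715, 0.2235]
tool_rot: [0.693, 0.721, 0.002, 0.002]
ft_force: [3.7, -0.9, -0.4]
grip_width: 0.0001
grasp_force: 1.4
```

Emit:
send_rows(steps="-1 -0.008 0 -0.003 0 0 0;-1 -0.008 0 -0.003 0 0 0;-1 -0.008 0 -0.003 0 0 0;-1 -0.008 0 -0.003 0 0 0;-1 -0.008 0 -0.004 0 0 0")

```text
clock: 23.1
eef_pos: [0.5798, 0.0719, 0.2082]
tool_rot: [0.693, 0.721, 0.003, 0.002]
ft_force: [0.4, -0.8, 4.5]
grip_width: -0.0
grasp_force: 1.4
```

Emit:
send_rows(steps="-1 -0.008 0 -0.004 0 0 0;-1 -0.008 0 -0.005 0 0 0;-1 -0.008 0 -0.005 0 0 0;-1 -0.008 0 -0.005 0 0 0;-1 -0.008 0 -0.005 0 0 0")

```text
clock: 23.52
eef_pos: [0.5399, 0.072, 0.1834]
tool_rot: [0.693, 0.721, 0.003, 0.002]
ft_force: [3.1, -0.8, 0.0]
grip_width: 0.0004
grasp_force: 1.0
```

Emit:
send_rows(steps="-1 -0.007 0 -0.005 0 0 0;-1 -0.007 0 -0.006 0 0 0;-1 -0.006 0 -0.006 0 0 0;-1 -0.006 0 -0.006 0 0 0;-1 -0.006 0 -0.006 0 0 0")

```text
clock: 23.93
eef_pos: [0.508, 0.0723, 0.1541]
tool_rot: [0.693, 0.721, 0.003, 0.002]
ft_force: [1.9, -0.6, 1.3]
grip_width: -0.0001
grasp_force: 0.8
```

Emit:
send_rows(steps="-1 -0.005 0 -0.007 0 0 0;-1 -0.005 0 -0.007 0 0 0;-1 -0.005 0 -0.007 0 0 0;-1 -0.005 0 -0.007 0 0 0;-1 -0.004 0 -0.007 0 0 0")

```text
clock: 24.35
eef_pos: [0.4823, 0.0724, 0.116]
tool_rot: [0.693, 0.721, 0.001, -0.0]
ft_force: [1.4, 0.1, 0.6]
grip_width: -0.0005
grasp_force: 0.7
```

Emit:
send_rows(steps="-1 -0.003 0 -0.006 0 0 0;-1 -0.003 0 -0.006 0 0 0;-1 -0.002 0 -0.006 0 0 0;-1 -0.001 0 -0.006 0 0 0;-1 0 0 -0.006 0 0 0")

```text
clock: 24.77
eef_pos: [0.4726, 0.0723, 0.0854]
tool_rot: [0.693, 0.721, -0.0, -0.001]
ft_force: [-0.7, -0.0, 2.0]
grip_width: -0.0001
grasp_force: 0.7
```

Emit:
send_rows(steps="-1 0 0 -0.004 0 0 0;-1 0 0 -0.004 0 0 0;-1 0 0 -0.004 0 0 0;-1 0 0 -0.003 0 0 0;-1 0 0 -0.003 0 0 0")

```text
clock: 25.18
eef_pos: [0.4737, 0.0723, 0.068]
tool_rot: [0.693, 0.721, 0.0, -0.0]
ft_force: [-1.4, 0.4, 0.7]
grip_width: 0.0003
grasp_force: 0.7
```

Emit:
send_rows(steps="-1 0 0 -0.002 0 0 0;-1 0 0 -0.002 0 0 0;-1 0 0 -0.001 0 0 0;-1 0 0 -0.001 0 0 0;-1 0 0 0 0 0 0")

```text
clock: 25.6
eef_pos: [0.4738, 0.0723, 0.0658]
tool_rot: [0.693, 0.721, 0.001, 0.0]
ft_force: [-11.4, -1.0, 27.0]
grip_width: 0.0003
grasp_force: 13.9
```

Shut against the stop with 27 N. Lift clear and check.

Emit:
send_rows(steps="-1 0 0 0.005 0 0 0;-1 0 0 0.01 0 0 0;-1 0 0 0.03 0 0 0;-1 0 0 0.04 0 0 0;-1 0 0 0.04 0 0 0")

```text
clock: 26.02
eef_pos: [0.473, 0.0721, 0.1879]
tool_rot: [0.693, 0.721, -0.001, -0.001]
ft_force: [0.3, 0.4, -0.1]
grip_width: -0.0004
grasp_force: 0.0
```

Emit:
send_rows(steps="-1 -0.02 -0.03 0.02 0 0 0;-1 -0.02 -0.03 0 0 0 0;-1 -0.02 -0.03 0 0 0 0;-1 -0.02 -0.03 0 0 0 0;-1 0 0 0 0 0 0")

```text
clock: 26.43
eef_pos: [0.3906, -0.0513, 0.2075]
tool_rot: [0.695, 0.719, -0.001, -0.0]
ft_force: [-0.2, 1.5, 0.3]
grip_width: 0.0001
grasp_force: 0.0
```

Run:
```python
from h import *
f=[]
for n in("top","scene"):
    c=cam(n);f.append(c["frame"][:,:,::-1]);vv,uu=np.mgrid[0:384,0:512];P=bydepth(c,np.c_[uu.ravel(),vv.ravel()])
    for x in (.46,.5,.55,.6,.63):
        q=P[(abs(P[:,0]-x)<.01)&(P[:,1]>.1)&(P[:,1]<.19)&(P[:,2]<.12)];print(n,x,len(q),np.median(q[:,2]).round(4) if len(q) else '')
cv2.imwrite("pics/end.png",np.hstack([cv2.resize(i,(400,300)) for i in f]))
```

```text
top 0.46 0 
top 0.5 0 
top 0.55 186 0.0674
top 0.6 178 0.0673
top 0.63 178 0.0665
scene 0.46 216 0.0676
scene 0.5 213 0.0677
scene 0.55 200 0.0678
scene 0.6 193 0.0679
scene 0.63 181 0.0668
```

View pics/end.png

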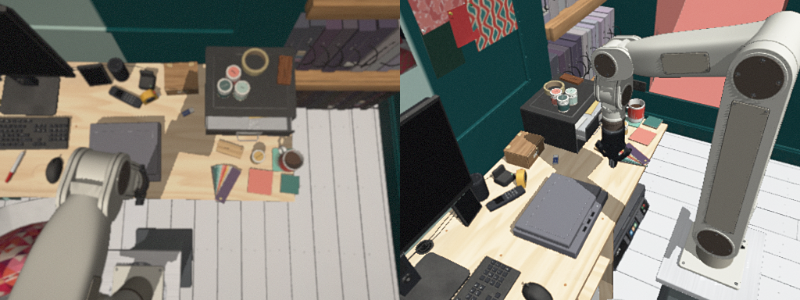

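The lid is flat and level at about 67 mm. The arm is clear and the bystanders look undisturbed.

```bash
python3 -c "
from workcell import *
print(job_done())"
```

```text
the job is handed in; nothing more can be done
None
```

The tile is in the front right corner of the glass, the lid was lowered slowly until fully shut, the other things were not touched, and the job is handed in at about 27 s on the robot's clock.

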